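# Load a plane iron into the sprung setting jig

### The arm

A 6-joint arm with a two-finger parallel gripper is mounted at the origin on a cart in front of the work surface, level with it; the furniture and walls round the work are solid. World frame = base frame: x ahead of the robot, y to its left, z up, the work surface at z = 0. Lengths are in m, angles in degrees, forces in N, time in s.
With the tool pointing down it reaches from about 0.4 to 0.825 m from the base axis. Payload 7 kg.
Tool frame: the origin (TCP) lies at the very end of the fingers, on their centre line; the grasp point (between the pads) lies 19 mm behind it; z points along the fingers, y is the line along which they close (so a half turn about z gives the same grasp; the last joint's range is limited). The gripper opens to 88 mm and grips with 3 to 60 N. Pads are 19 mm wide; open, the fingers measure 130 mm over their backs; the gripper's body (78 mm by 193 mm) begins 47 mm behind the grasp point.
Start: joints at [-55.571, 20.546, 0.682, 0, -70.136, -16.507], TCP at [0.208, -0.642, 0.227] pointing down, gripper open.
Joint ranges: [-176.03, 176.03], [-82.01, 121.73], [-58.28, 71.71], [-173.87, 95.51], [-174.79, -0.11], [-173.66, 173.66]. Speed limits (degrees/s): [136.94, 136.94, 172.46, 180, 180, 180].

### API

Orientations are given as [roll, pitch, yaw] about the fixed x, y, z axes, in that order (R = Rz(yaw) Ry(pitch) Rx(roll)).
In Python, from plant import get_obs, snapshot, camera_params, close_job, boxes_of, cut_out, landmark_of gives the robot as it stands.
- The arm moves only by the shell command python3 -m inch 'ROWS' [OPENING]. ROWS is text: rows parted by semicolons, each of 6 numbers parted by spaces: the shift along the tool's x, y, z in units of 30 cm (1.0 is 30 cm), then the turn, a rotation vector about the tool's x, y, z in units of pi rad (1.0 is pi rad). A call has 1 to 10 rows; each row is the pose to reach, as a shift and turn from the pose commanded when the call began, along the tool's axes at that moment, turning the shorter way round; what a row does not reach only later rows make up. A row lasts 1/12 s, in which the tool goes at most 41.7 mm and 7.16 degrees, less where a joint would pass 70% of its speed; a pose out of reach is approached as far as the arm can. A call with a number of a shift or a turn outside -1 to 1 is refused whole. A call with a gripper value outside its range is refused whole. OPENING is the closure, from -1 (fully open) to 1 (shut), set as the call begins (- or left out, the last holds). The fingers move at their own pace and stop on an object; the grip force is fixed at half the most. Time passes only in rows, so rows that repeat a pose let the fingers close. It gives the time, the measured TCP pose, the force, the opening and the grip force at its end, in the units of the state.
- get_obs(): the state, without advancing time (a new reading comes with each control period).
- snapshot(name): name is "side" or "top"; returns the picture (384x512x3 uint8, red, green, blue); there is no depth.
- camera_params(name): a dict with "mtx" (3x3 intrinsics, pixels), "k1" (the pictures are not rectified: a ray, as slopes to the right and down, at radius r is drawn at 1 + k1 r^2 times it, then the intrinsics apply), "rvec" (rotation vector, rad) and "tvec" (3), from world to camera coordinates, as OpenCV has them. Camera axes: x right, y down, z forward; pixel columns grow to the right and rows downward; lengths in m; the calibration is good to about 2 mm. A picture is of the moment at which its call begins. camera_params takes no time and is no camera call.
- close_job(): hands the job in; it is judged then, once.
Trained networks look in the newest picture that a camera, given by its name, has taken for a name from the list of things; names that differ only in an ending like _2 or _b are one class to them, and where a whole thing is asked for, a point or a joint stands for the part that bears it (a point fixed in the world has none). Each returns a list of dicts, best first, with "p" (0 to 1); they miss things now and then, are a little off and sometimes report something else, mostly with a low value. They report only what shows in the picture. A call takes as long as a camera call.
- boxes_of(camera, thing): "rect" ([left, top, width, height] in pixels, round what is visible of it).
- cut_out(camera, thing): "pixels" (384x512 bool, what is visible of it) and "rect" ([left, top, width, height] in pixels, round what is visible of it).
- landmark_of(camera, thing): "uv" ([column, row] in pixels: a listed point, or the origin of a listed thing).
The state is a dict: "clock": time; "joint_pos": joint angles; "qvel": joint speeds; "tau": joint torques, N m; "tool_pos": TCP position; "orientation": TCP orientation; "force": force on the tool from outside, world axes, zero at the start; "moment": the same for the moment, N m; "opening": finger opening in m; "gripper_force": force on a finger pad.
Only numpy, scipy, OpenCV 4.12 (cv2) and the standard library are available. Lean on these libraries where they do the work, as an engineer would, in place of code of your own. Each camera call takes 0.05 s, during which the arm holds its last target. There are 200 camera calls.

### The job

The plane iron on the granite plate has to go into the setting jig behind the violin. It is too thin to pick up off the plate, so slide it out over a free edge of the plate until you can take hold of it, past the wooden block that stands there too; then use its rounded butt end to press the jig's sprung carriage back, lower the iron flat and straight on the middle of the narrow bed, and ease it forward until its cutting edge rests against the brass stop and the carriage holds it there. Do not drop the iron or let the carriage snap forward on its own, since that would chip the fresh edge; do not push against the violin, and leave the other things where they stand.

Things in the scene. Friction and masses are not known exactly. Their poses are not given: they have to be found in the camera images.
- iron: plane iron: flat polished steel blade 100 long (own x), 32 wide (y), 3 thick, about 70 g. +x end: straight cutting edge, bevel underneath; -x end: butt with rounded corners. Slot 45 x 9 mm along its middle (x -34 to +12). Origin: centre of the underside, z up; centre of mass 2 mm towards the edge. Starts flat on the plate, turned anyhow; a finger pressed on it slides it easily (friction 0.15)
- iron_edge (a point): middle of the iron's cutting edge, on its upper face (50 mm from the iron's origin along +x, 3 mm up)
- iron_butt (a point): middle of the iron's butt end, half-way up its thickness (50 mm from the origin along -x)
- plate: dark grey granite surface plate, fixed, 140 (own x) x 130 (y) x 50 mm high, flat top. Origin: centre of its underside, on the bench; x points away from the robot, y to the left, within 0.3 rad. The violin's body (100 mm high) stands close along its right side (-y); left of it lies a gouge up to 33 mm high, behind it bits up to 28 mm high: fingers reaching below an overhanging iron clear these
- jig: fixed setting jig on a riser: board 186 x 64 mm, top 130 mm above the bench; bed (own x -36 to +50, 18 mm wide) with its flat top 160 mm above the bench; brass stop at +x (x +50 to +62, 38 mm wide) 6 mm higher than the bed; beside the bed nothing is above 137 mm. Origin: on the bench, under the middle of a loaded iron; x from carriage to stop (to the robot's left, +-0.12 rad)
- stop_face (a point): middle of the brass stop's face that looks to the carriage, at the height of the bed's top (own x +50 mm of the jig)
- carriage_face (a point): middle of the flat face of the jig's sprung carriage, looking to the stop, at the height of the bed's top; the face is 32 mm wide and reaches 27 mm above the bed; moves with the carriage. Behind the carriage the tail block with its guide rods (jig's x -94 to -114, 16 mm above the bed)
- carriage (a joint): how far the sprung carriage is pressed back, along the jig's -x, in m: 0 at rest (face 88 mm from the stop: too close for the 100 mm iron), 0.012 with the iron clamped against the stop, 0.030 at its end. The spring drives it towards the stop with 5.4 N at 0, 9 N at 0.012, 14 N at 0.030; moving mass 200 g, hardly damped: let go, it snaps forward
- violin: the violin on its cradle in the middle of the bench, fixed; its belly is 90 to 190 mm high, the scroll (right) 250 mm
- block: planed willow block 40 (own x) x 52 (y) x 30 mm high, standing on the granite plate beside the iron; origin: centre of its underside
- bottle: brown glass varnish bottle, 44 mm across, 128 mm high, standing behind and left of the jig; origin: centre of its underside
- jar: glass jar with a white lid, 57 mm across, 74 mm high, left of the plate; origin: centre of its underside
- tin: shallow round tin of tacks, 65 mm across, 19 mm high, right of the jig; origin: centre of its underside
- spool: wooden spool, 35 mm across, 42 mm high, behind the jig; origin: centre of its underside
- cup: small steel cup, 62 mm across, 42 mm high, in front of the plate; origin: centre of its underside
- stone: grey oilstone, 48 x 148 (own y) x 22 mm, on the black mat; origin: centre of its underside
- sander: cork sanding block, 52 x 86 (own y) x 28 mm, on the black mat; origin: centre of its underside

How it is judged (in metres and radians):
At the end, for the whole second after the job is handed in: the iron is still and flat on the bed (underside within 2.5 mm of its height, tilt under 0.06 rad), within 6 mm of its middle line and 0.1 rad of its direction, the cutting edge within 3 mm of the brass stop, the carriage clamping the butt (pressed back 9.5 to 14.5 mm) (x of iron_edge in the frame of jig between 0.047 and 0.053 m and y of iron in the frame of jig between -0.006 and 0.006 m and z of iron in the frame of jig between 0.1575 and 0.1625 m and angle between iron's own z axis and vertical below 0.06 rad and angle between the x axis of iron and the x axis of jig, either way round below 0.1 rad and value of joint carriage between 0.0095 and 0.0145 m and linear speed of iron below 0.02 m/s); the robot touches nothing.
It fails at once if the iron is dropped: it comes down below 30 mm above the bench (height (world z) of iron below 0.03 m).
It fails at once if the carriage snaps forward (faster than 0.5 m/s) (velocity of joint carriage below -0.5 m/s).
It fails at once if the violin is pushed (over 3 N) (contact force between violin and anything else above 3 N).
It fails at once if the block or another bystander is moved by more than 30 mm (distance of any of block, bottle, jar, tin, spool, cup, stone, sander from where it was at the start of the episode above 0.03 m).
It also fails if it takes over 64 s, if anything falls off the work surface, if the arm or the gripper's body presses on something with over 40 N, if the wrist force passes 120 N, or if a joint passes its speed limit or range.

## Working session

There is one attempt and no reset: what is moved stays moved. The work goes in short steps, Python scripts to look and compute and a shell command to move; the robot and the scene stay as the last step left them, time stands still between calls to the robot, and variables do not carry over. Pictures are saved under pics/ and viewed, at most 10 in all, crops included, and the job is handed in when it is done.

```bash
ls; mkdir -p pics
cat > h.py <<'E'
import numpy as np, cv2
from scipy.spatial.transform import Rotation as R
from plant import *
def ray(cam,uv):
    p=camera_params(cam); K=np.array(p["mtx"]); k=p["k1"]
    d=np.linalg.inv(K)@[uv[0],uv[1],1.]; d=d[:2]
    u=d.copy()
    for _ in range(20): u=d/(1+k*(u@u))
    Rm=cv2.Rodrigues(np.array(p["rvec"],float))[0]; t=np.array(p["tvec"],float).ravel()
    return -Rm.T@t, Rm.T@np.array([u[0],u[1],1.])
def atz(cam,uv,z):
    c,d=ray(cam,uv); return c+d*(z-c[2])/d[2]
def proj(cam,X):
    p=camera_params(cam); K=np.array(p["mtx"]); Rm=cv2.Rodrigues(np.array(p["rvec"],float))[0]
    x=Rm@np.array(X,float)+np.array(p["tvec"],float).ravel(); u=x[:2]/x[2]; u=u*(1+p["k1"]*(u@u))
    return (K@[u[0],u[1],1.])[:2]
def tri(u1,u2):
    c1,d1=ray("top",u1); c2,d2=ray("side",u2)
    s=np.linalg.lstsq(np.c_[d1,-d2],c2-c1,rcond=None)[0]
    a=c1+s[0]*d1;b=c2+s[1]*d2
    return (a+b)/2,np.linalg.norm(a-b)
def pose():
    o=get_obs(); return np.array(o["tool_pos"]),R.from_euler("xyz",o["orientation"],degrees=True),o
def row(target,Rt=None,frm=None):
    "row numbers from the pose now to the world target"
    p,r,o=pose()
    if frm is not None: p,r=frm
    s=r.inv().apply(np.array(target)-p)/0.3
    t=(r.inv()*Rt).as_rotvec()/np.pi if Rt is not None else np.zeros(3)
    return np.round(np.r_[s,t],4)
E
python3 - <<'E'
from h import *
o=get_obs(); print(o)
for c in("top","side"):
    im=snapshot(c); cv2.imwrite(f"pics/{c}0.png",cv2.resize(im[:,:,::-1],(800,600)))
    print(c,ray(c,(256,192)))
    for n in("iron","iron_edge","iron_butt","plate","jig","stop_face","carriage_face","block"):
        l=landmark_of(c,n)[:2]; print(c,n,[(np.round(x["uv"],1).tolist(),round(x["p"],2)) for x in l])
E
```

```text
pics
{'clock': 0.0, 'joint_pos': array([-5.55708496e+01,  2.05927493e+01,  6.33497263e-01, -2.18666833e-02,
       -7.01366878e+01, -1.65080378e+01]), 'qvel': array([-0.03880866,  0.02688681, -0.02270452,  0.016677  , -0.04725771,
        0.02277547]), 'tau': array([-1.29392192e-03, -5.82725573e+01,  2.93055707e+01,  6.99680507e+00,
        7.12796827e-03, -9.40807922e-05]), 'tool_pos': array([ 0.20754186, -0.64177348,  0.22560027]), 'orientation': array([ 1.79902173e+02, -7.55558862e-03, -1.62086328e+02]), 'force': array([-1.08242021, -0.17356922,  0.05272802]), 'moment': array([ 0.01435636, -0.00754238,  0.00553994]), 'gripper_force': 0.0, 'opening': 0.08796271109140835}
top (array([ 0.37376156, -0.02097261,  1.168408  ]), array([ 0.14032609, -0.00547509, -0.99013603]))
top iron [([188.5, 210.8], 0.64)]
top iron_edge [([201.1, 201.4], 0.75)]
top iron_butt [([177.7, 223.5], 0.8)]
top plate [([189.6, 212.5], 0.7)]
top jig []
top stop_face [([270.6, 158.2], 0.75)]
top carriage_face [([297.7, 160.8], 0.75)]
top block [([168.3, 198.4], 0.77), ([299.7, 149.5], 0.49)]
side (array([0.04567861, 0.96256373, 0.96842533]), array([ 0.35107748, -0.71849801, -0.60060451]))
side iron [([245.6, 262.6], 0.78), ([222.8, 267.4], 0.66)]
side iron_edge [([244.0, 248.5], 0.8), ([243.0, 202.6], 0.48)]
side iron_butt [([248.9, 268.1], 0.76)]
side plate [([244.6, 274.0], 0.92)]
side jig [([247.0, 202.8], 0.56), ([246.4, 272.3], 0.55)]
side stop_face [([314.2, 164.3], 0.61), ([240.2, 176.4], 0.58)]
side carriage_face [([251.0, 162.2], 0.67)]
side block [([223.2, 271.7], 0.79)]
```

View pics/top0.png

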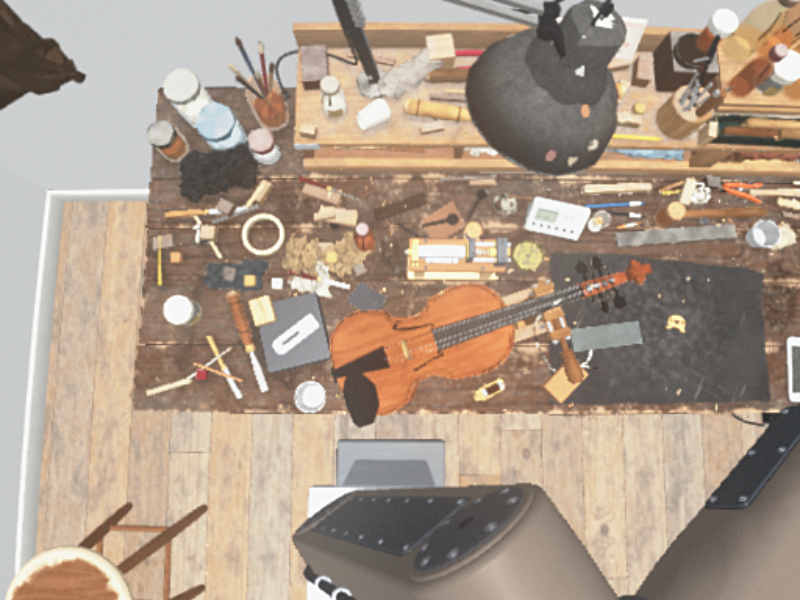

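View pics/side0.png

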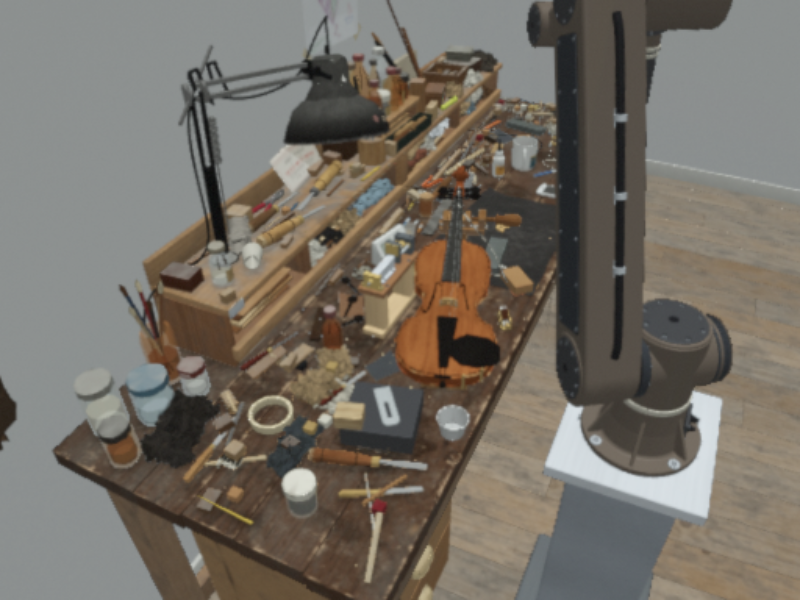

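The top view shows the plate at about (293,330), with the iron diagonal from butt (275,348) to edge (320,320). The block sits on the plate's far-left corner at (262,310), the violin is to the right, and the jig is at (458,255). In the side view the block is behind the iron and the jig riser is at (390,300).

Run:
```python
from h import *
L={"top":{},"side":{}}
ims={}
for c in("top","side"):
    ims[c]=snapshot(c)
    for n in("iron","block","plate","jig","carriage"):
        s=cut_out(c,n)
        for k in s[:2]:
            m=k["pixels"].astype(np.uint8)
            z={"iron":.053,"block":.08,"plate":.05,"jig":.16,"carriage":.187}[n]
            q=cv2.findContours(m,cv2.RETR_EXTERNAL,cv2.CHAIN_APPROX_NONE)[0]
            q=max(q,key=cv2.contourArea)[:,0,:]
            w=np.array([atz(c,u,z)[:2] for u in q],np.float32)
            r=cv2.minAreaRect(w)
            print(c,n,round(k["p"],2),k["rect"],np.round(np.array(r[0]),4),np.round(r[1],4),round(r[2],1),np.round(cv2.boxPoints(r),3).tolist())
for n,a,b in(("edge",(201.1,201.4),(244,248.5)),("butt",(177.7,223.5),(248.9,268.1)),("stop",(270.6,158.2),(240.2,176.4)),("carr",(297.7,160.8),(251,162.2)),("block",(168.3,198.4),(223.2,271.7)),("plate",(189.6,212.5),(244.6,274))):
    print(n,*[np.round(x,4) for x in tri(a,b)])
print("edge z.053",atz("top",(201.1,201.4),.053),atz("top",(177.7,223.5),.0515),atz("top",(188.5,210.8),.05))
print("stop z.16",atz("top",(270.6,158.2),.16),atz("top",(297.7,160.8),.16))
a=cv2.resize(ims["top"][175:245,150:225],None,fx=8,fy=8,interpolation=cv2.INTER_CUBIC)
b=cv2.resize(ims["top"][135:195,250:350],None,fx=8,fy=8,interpolation=cv2.INTER_CUBIC)
cv2.imwrite("pics/ca.png",a[:,:,::-1]);cv2.imwrite("pics/cb.png",b[:,:,::-1])
b=cv2.resize(ims["side"][140:220,215:295],None,fx=7,fy=7,interpolation=cv2.INTER_CUBIC);cv2.imwrite("pics/cc.png",b[:,:,::-1])
```

```text
top iron 0.83 [176.0, 200.6, 30.3, 24.6] [0.4623 0.1856] [0.0347 0.1011] 40.0 [[0.4169999957084656, 0.21299999952316284], [0.4819999933242798, 0.13600000739097595], [0.5080000162124634, 0.15800000727176666], [0.4429999887943268, 0.23499999940395355]]
top block 0.72 [160.1, 190.1, 16.2, 19.2] [0.5077 0.2482] [0.0564 0.0452] 20.4 [[0.4729999899864197, 0.25999999046325684], [0.48899999260902405, 0.21699999272823334], [0.5419999957084656, 0.2370000034570694], [0.5260000228881836, 0.27900001406669617]]
top block 0.59 [175.1, 200.4, 31.1, 27.9] [0.4606 0.1814] [0.0346 0.1006] 37.8 [[0.41600000858306885, 0.210999995470047], [0.4779999852180481, 0.13099999725818634], [0.5049999952316284, 0.15199999511241913], [0.4429999887943268, 0.23199999332427979]]
top plate 0.59 [167.1, 186.8, 42.0, 53.5] [0.4667 0.1903] [0.1488 0.1378] 12.6 [[0.3790000081062317, 0.2409999966621399], [0.4090000092983246, 0.10700000077486038], [0.5540000200271606, 0.13899999856948853], [0.5239999890327454, 0.27399998903274536]]
top jig 0.74 [263.4, 152.6, 62.8, 30.6] [ 0.5956 -0.1335] [0.0806 0.1911] 0.4 [[0.5550000071525
[... 1923 characters left out ...]
900000363588333]]
side carriage 0.45 [226.3, 147.9, 41.9, 69.5] [ 0.5588 -0.025 ] [0.1151 0.3737] 24.4 [[0.42899999022483826, 0.12099999934434891], [0.5830000042915344, -0.21899999678134918], [0.6880000233650208, -0.1720000058412552], [0.5339999794960022, 0.16899999976158142]]
edge [0.496  0.1458 0.0514] 0.0104
butt [0.433  0.2193 0.061 ] 0.0072
stop [ 0.6142 -0.0706  0.1531] 0.0087
carr [ 0.6068 -0.1477  0.1664] 0.0024
block [0.5081 0.2533 0.0465] 0.0052
plate [ 0.4684  0.1933 -0.0062] 0.0033
edge z.053 [0.500737   0.14739105 0.053     ] [0.43014381 0.22006    0.0515    ] [0.47076813 0.18725429 0.05      ]
stop z.16 [ 0.61678708 -0.06885928  0.16      ] [ 0.60945853 -0.14814176  0.16      ]
```

View pics/ca.png

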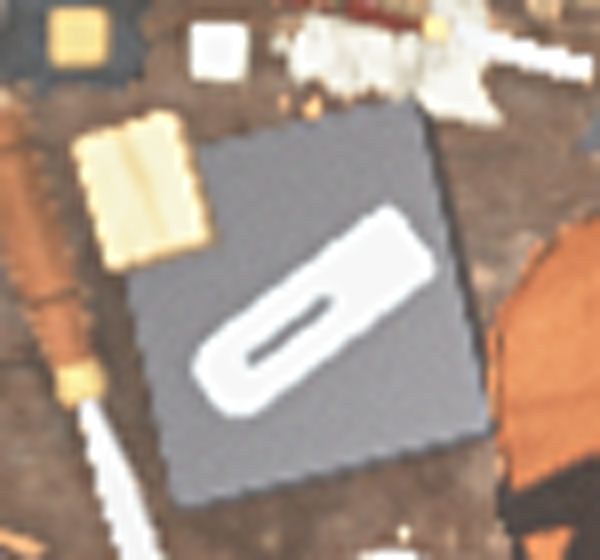

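View pics/cb.png

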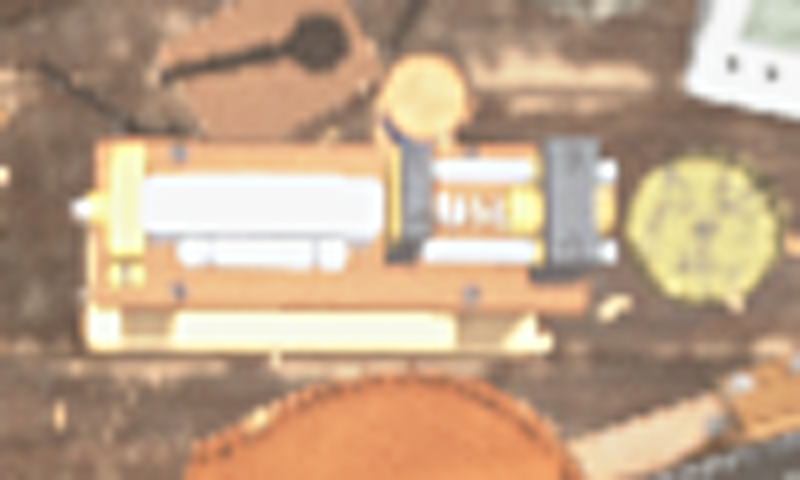

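Run:
```python
from h import *
im=snapshot("top").astype(float)
g=lambda a,b:(150+(a+.5)/8-.5,175+(b+.5)/8-.5)
print("plate top corners FR NR NL, blockedge")
for a in((412,100),(492,432),(180,506),(128,275)): print(np.round(atz("top",g(*a),.05),4))
print("block top corners");
for a in((75,145),(180,112),(213,243),(112,272)): print(np.round(atz("top",g(*a),.08),4))
print("iron corners")
for a in((388,205),(435,268),(240,415),(195,365)): print(np.round(atz("top",g(*a),.053),4))
np.set_printoptions(linewidth=200)
for a,b in((270,277),(277,284),(284,290),(290,296)): print(a,b,im[153:172,a:b,2].mean(1).astype(int))
print("cols", im[158:162,260:330,:].mean(0).astype(int)[:,2])
print("cols", im[158:162,260:330,:].mean(0).astype(int)[:,0])
for n in("jar","cup"): print(n,[(np.round(atz("top",x["uv"],0),3),round(x["p"],2)) for x in landmark_of("top",n)])
```

```text
plate top corners FR NR NL, blockedge
[0.5474 0.1492 0.05  ]
[0.415  0.1141 0.05  ]
[0.3851 0.2367 0.05  ]
[0.4762 0.2609 0.05  ]
block top corners
[0.5243 0.2763 0.08  ]
[0.5375 0.2355 0.08  ]
[0.4862 0.2206 0.08  ]
[0.4746 0.2597 0.08  ]
iron corners
[0.5046 0.1572 0.053 ]
[0.4795 0.1378 0.053 ]
[0.4209 0.2135 0.053 ]
[0.4404 0.2321 0.053 ]
270 277 [139 150 139 174 255 250 248 247 247 248 251 214 223 218 207 157 141 145 147]
277 284 [133 145 139 187 255 249 247 247 247 248 249 223 250 250 255 182 137 143 145]
284 290 [134 147 142 180 255 250 248 247 247 248 249 219 246 248 249 201 140 143 144]
290 296 [134 150 147 162 243 252 248 247 247 248 250 231 224 210 201 179 141 143 145]
cols [182 167 169 174 213 198 200 228 252 249 248 248 248 248 248 248 248 248 248 247 247 247 247 248 248 248 248 248 248 248 248 248 248 248 249 250 254 247 125 145 151 183 178 164 164 223 176 207 162
 188 164 165 180 142 186 182 169 144 143 187 181 179 180 180 184 176 143  97 100 125]
cols [203 230 248 247 247 247 247 247 247 247 247 247 247 247 247 247 247 247 247 247 247 247 247 247 247 247 247 247 247 247 247 247 247 247 247 248 249 250 205 243 165 176 174 174 219 250 241 244 237
 241 238 236 237 238 248 247 248 226 150 180 177 176 174 175 222 250 232 139 145 198]
jar [(array([0.504, 0.421, 0.   ]), 0.83)]
cup [(array([0.333, 0.161, 0.   ]), 0.78)]
```

View pics/cc.png

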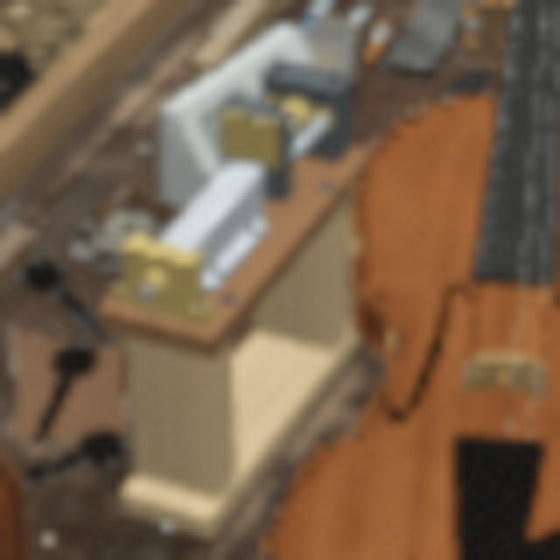

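Run:
```python
from h import *
P=lambda u,v,z:print((u,v,z),np.round(atz("top",(u,v),z),4))
P(267,156.2,.16);P(267,163.6,.16);P(267,159.9,.166);P(267,159.9,.16);P(297.5,159.9,.16);P(300,159.9,.187)
P(273,156.2,.16);P(293,156.2,.16);P(263,159,.166)
# corners of side crop: scale 7 offset 215,140
g=lambda a,b:(215+(a+.5)/7-.5,140+(b+.5)/7-.5)
for n,a,z in(("stop top L",(122,235),.166),("stop top R near",(205,262),.166),("bed end far-left top",(165,240),.16),("bed top near at stop",(205,262),.16),("bed carriage end far",(222,163),.16),("bed carriage end near",(264,170),.16),("face bottom L",(222,160),.16),("face top L",(222,108),.187),("face top R",(287,125),.187)):
    print(n,np.round(atz("side",g(*a),z),4))
p,r,o=pose();print(r.as_matrix().round(3))
```

```text
(267, 156.2, 0.16) [ 0.6227 -0.0583  0.16  ]
(267, 163.6, 0.16) [ 0.6006 -0.0583  0.16  ]
(267, 159.9, 0.166) [ 0.6102 -0.0581  0.166 ]
(267, 159.9, 0.16) [ 0.6116 -0.0583  0.16  ]
(297.5, 159.9, 0.16) [ 0.6122 -0.1476  0.16  ]
(300, 159.9, 0.187) [ 0.6058 -0.1513  0.187 ]
(273, 156.2, 0.16) [ 0.6228 -0.0759  0.16  ]
(293, 156.2, 0.16) [ 0.6232 -0.1345  0.16  ]
(263, 159, 0.166) [ 0.6128 -0.0465  0.166 ]
stop top L [ 0.6351 -0.0606  0.166 ]
stop top R near [ 0.5878 -0.0565  0.166 ]
bed end far-left top [ 0.6182 -0.073   0.16  ]
bed top near at stop [ 0.5919 -0.0641  0.16  ]
bed carriage end far [ 0.6234 -0.1461  0.16  ]
bed carriage end near [ 0.6011 -0.1489  0.16  ]
face bottom L [ 0.6247 -0.1486  0.16  ]
face top L [ 0.6268 -0.1547  0.187 ]
face top R [ 0.5899 -0.1535  0.187 ]
[[-0.951 -0.308 -0.   ]
 [-0.308  0.951  0.   ]
 [ 0.     0.    -1.   ]]
```

```bash
cat >> h.py <<'E'
def Rd(yawy,tilt=0):
    "tool down with its y axis at world yaw yawy (deg)"
    a=np.radians(yawy); y=np.array([np.cos(a),np.sin(a),0]); z=np.array([0,0,-1.]); 
    return R.from_matrix(np.c_[np.cross(y,z),y,z])
def yawy():
    y=pose()[1].as_matrix()[:,1]; return np.degrees(np.arctan2(y[1],y[0]))
def plan(*wps):
    p,r,_=pose(); frm=(p,r)
    for (t,yw) in wps:
        Rt=Rd(yw); v=row(t,Rt,frm); n=max(np.linalg.norm(np.array(t)-frm[0])/.0417,(frm[1].inv()*Rt).magnitude()/np.radians(7.16))
        print(" ".join(f"{x:g}" for x in np.round(v,3)+0.), " rows>=%.1f"%n); frm=(np.array(t),Rt)
E
python3 - <<'E'
from h import *
print(yawy()); plan(((.42,-.38,.3),165),((.47,-.08,.3),219.5),((.4614,.1852,.12),219.5))
E
```

```text
107.92418172018778
-0.942 0.614 -0.245 0 0 -0.317  rows>=8.3
-1.009 0.098 0 0 0 -0.303  rows>=7.6
-0.7 -0.54 0.6 0 0 0  rows>=7.7
```

```bash
python3 -m inch '0 0 -0.245 0 0 0; 0 0 -0.245 0 0 0; -0.942 0.614 -0.245 0 0 -0.317; -0.942 0.614 -0.245 0 0 -0.317; -0.942 0.614 -0.245 0 0 -0.317; -0.942 0.614 -0.245 0 0 -0.317; -0.942 0.614 -0.245 0 0 -0.317; -0.942 0.614 -0.245 0 0 -0.317; -0.942 0.614 -0.245 0 0 -0.317; -0.942 0.614 -0.245 0 0 -0.317'
python3 -m inch '-1 0.098 0 0 0 -0.303; -1 0.098 0 0 0 -0.303; -1 0.098 0 0 0 -0.303; -1 0.098 0 0 0 -0.303; -1 0.098 0 0 0 -0.303; -1 0.098 0 0 0 -0.303; -1 0.098 0 0 0 -0.303; -1 0.098 0 0 0 -0.303; -1 0.098 0 0 0 -0.303'
python3 - <<'E'
from h import *
print(get_obs()["joint_pos"].round(1),yawy());plan(((.4614,.1852,.12),219.5),((.4614,.1852,.058),219.5))
E
```

```text
clock: 2.48
tool_pos: [0.4182, -0.3814, 0.3005]
orientation: [-180.0, -0.0, -104.7]
force: [1.0, -0.0, 0.2]
opening: 0.0874
gripper_force: 0.0
clock: 3.23
tool_pos: [0.4672, -0.083, 0.3004]
orientation: [-179.9, -0.0, -50.0]
force: [-0.6, -0.1, 0.8]
opening: 0.0879
gripper_force: 0.0
[ 13.8  -1.3 -16.5  -0.  -74.7  26.3] -139.96905435215652
-0.697 -0.56 0.602 0 0 0.003  rows>=7.8
0 0 0.207 0 0 0  rows>=1.5
```

```bash
python3 -m inch '-0.697 -0.56 0.602 0 0 0.003; -0.697 -0.56 0.602 0 0 0.003; -0.697 -0.56 0.602 0 0 0.003; -0.697 -0.56 0.602 0 0 0.003; -0.697 -0.56 0.602 0 0 0.003; -0.697 -0.56 0.602 0 0 0.003; -0.697 -0.56 0.602 0 0 0.003; -0.697 -0.56 0.602 0 0 0.003; -0.697 -0.56 0.602 0 0 0.003; -0.697 -0.56 0.602 0 0 0.003' -0.1
python3 - <<'E'
from h import *
plan(((.4614,.1852,.06),219.5),((.4614,.1852,.0525),219.5))
for c in("top","side"):
    im=snapshot(c)
    x,y=(150,165) if c=="top" else (200,200)
    cv2.imwrite(f"pics/h_{c}.png",cv2.resize(im[y:y+80,x:x+90][:,:,::-1],None,fx=6,fy=6,interpolation=cv2.INTER_CUBIC))
a=cv2.imread("pics/h_top.png");b=cv2.imread("pics/h_side.png");cv2.imwrite("pics/h1.png",cv2.resize(np.hstack([a,b]),(800,356)))
E
```

```text
clock: 4.07
tool_pos: [0.4628, 0.1826, 0.1183]
orientation: [179.8, -0.0, -51.0]
force: [0.3, -0.5, 0.4]
opening: 0.0483
gripper_force: 0.0
-0.01 -0.002 0.194 0.001 0 -0.003  rows>=1.4
0 0 0.025 0 0 0  rows>=0.2
```

View pics/h1.png

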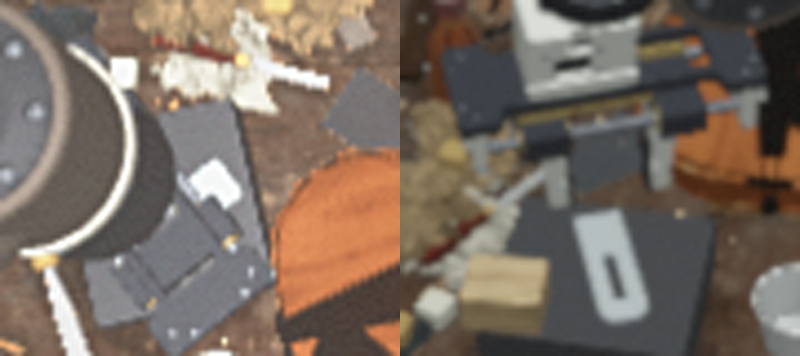

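The top view shows the gripper body over the near-left part of the plate, with its corner close to the violin. The side view shows the iron with its slot clear, and the block to its left. I'll press with closed fingers, with the body's long side parallel to the violin edge.

Run:
```python
from h import *
plan(((.4614,.1852,.12),297),((.4614,.1852,.07),14.7))
```

```text
-0.013 -0.002 -0.001 0 0 -0.434  rows>=10.9
0 0 0.167 0 0 -0.432  rows>=10.9
```

```bash
python3 -m inch '-0.013 -0.002 0 0 0 -0.434; -0.013 -0.002 0 0 0 -0.434; -0.013 -0.002 0 0 0 -0.434; -0.013 -0.002 0 0 0 -0.434; -0.013 -0.002 0 0 0 -0.434; -0.013 -0.002 0 0 0 -0.434; -0.013 -0.002 0 0 0 -0.434; -0.013 -0.002 0 0 0 -0.434; -0.013 -0.002 0 0 0 -0.434; -0.013 -0.002 0 0 0 -0.434' 1
python3 -m inch '0 0 0 0 0 -0.472; 0 0 0 0 0 -0.472; 0 0 0 0 0 -0.472; 0 0 0 0 0 -0.472; 0 0 0 0 0 -0.472; 0 0 0 0 0 -0.472; 0 0 0 0 0 -0.472; 0 0 0 0 0 -0.472; 0 0 0 0 0 -0.472; 0 0 0 0 0 -0.472'
python3 - <<'E'
from h import *
print(get_obs()["joint_pos"].round(1),yawy());plan(((.4614,.1852,.062),14.7),((.4614,.1852,.054),14.7))
E
```

```text
clock: 5.0
tool_pos: [0.462, 0.1848, 0.1208]
orientation: [-180.0, -0.1, 20.8]
force: [-0.4, -0.0, 0.4]
opening: 0.0004
gripper_force: 0.0
clock: 5.83
tool_pos: [0.462, 0.1848, 0.1208]
orientation: [179.9, -0.1, 92.4]
force: [-0.5, -0.5, -0.3]
opening: 0.0007
gripper_force: 0.0
[ 44.5   9.5 -29.8   0.  -50.6 137.9] 2.4313322962361195
0.001 -0.002 0.196 0.001 0 -0.068  rows>=1.7
0 0 0.027 0 0 0  rows>=0.2
```

```bash
python3 -m inch '0 -0.002 0 0 0 -0.068; 0 -0.002 0.1 0 0 -0.068; 0 -0.002 0.2 0 0 -0.068; 0 -0.002 0.21 0 0 -0.068; 0 -0.002 0.217 0 0 -0.068; 0 -0.002 0.217 0 0 -0.068'
python3 -m inch '0 0 0.005 0 0 0; 0 0 0.01 0 0 0; 0 0 0.01 0 0 0'
```

```text
clock: 6.33
tool_pos: [0.4614, 0.1855, 0.0555]
orientation: [179.9, -0.0, 104.4]
force: [-0.8, -0.3, 1.0]
opening: 0.0004
gripper_force: 0.0
clock: 6.58
tool_pos: [0.4619, 0.1866, 0.0532]
orientation: [179.8, -0.1, 104.5]
force: [-0.9, -0.8, 6.6]
opening: 0.0005
gripper_force: 3.0
```

Run:
```python
from h import *
plan(((.4237,.2313,.0522),14.7))
```

```text
0.176 -0.086 0.003 0.001 0 -0.001  rows>=1.4
```

```bash
python3 -m inch '0 0 0.004 0 0 0; 0.02 -0.01 0.004 0 0 0; 0.045 -0.022 0.004 0 0 0; 0.07 -0.034 0.004 0 0 0; 0.095 -0.046 0.004 0 0 0; 0.12 -0.058 0.004 0 0 0; 0.145 -0.07 0.004 0 0 0; 0.165 -0.08 0.004 0 0 0; 0.176 -0.086 0.004 0 0 0; 0.176 -0.086 0.004 0 0 0'
python3 - <<'E'
from h import *
for c in("top","side"):
    im=snapshot(c)
    for n in("iron_edge","iron_butt"):
        for x in landmark_of(c,n)[:2]: print(c,n,round(x["p"],2),np.round(atz(c,x["uv"],.052),4))
    for k in cut_out(c,"iron")[:1]:
        q=max(cv2.findContours(k["pixels"].astype(np.uint8),cv2.RETR_EXTERNAL,cv2.CHAIN_APPROX_NONE)[0],key=cv2.contourArea)[:,0,:]
        r=cv2.minAreaRect(np.array([atz(c,u,.053)[:2] for u in q],np.float32)); print(c,round(k["p"],2),np.round(cv2.boxPoints(r),3).tolist())
    x,y=(150,165) if c=="top" else (200,210)
    cv2.imwrite(f"pics/h_{c}.png",cv2.resize(im[y:y+80,x:x+90][:,:,::-1],None,fx=6,fy=6,interpolation=cv2.INTER_CUBIC))
a=cv2.imread("pics/h_top.png");b=cv2.imread("pics/h_side.png");cv2.imwrite("pics/h2.png",cv2.resize(np.hstack([a,b]),(800,356)))
E
```

```text
clock: 7.42
tool_pos: [0.4243, 0.2332, 0.0531]
orientation: [179.7, -0.2, 104.6]
force: [-2.2, 0.5, 15.0]
opening: 0.0004
gripper_force: 7.4
top iron_edge 0.58 [0.4448 0.1944 0.052 ]
top iron_edge 0.28 [0.496  0.4065 0.052 ]
top 0.53 [[0.3889999985694885, 0.2029999941587448], [0.4169999957084656, 0.10499999672174454], [0.5540000200271606, 0.14399999380111694], [0.5260000228881836, 0.24300000071525574]]
side iron_butt 0.46 [0.4009 0.2769 0.052 ]
```

View pics/h2.png

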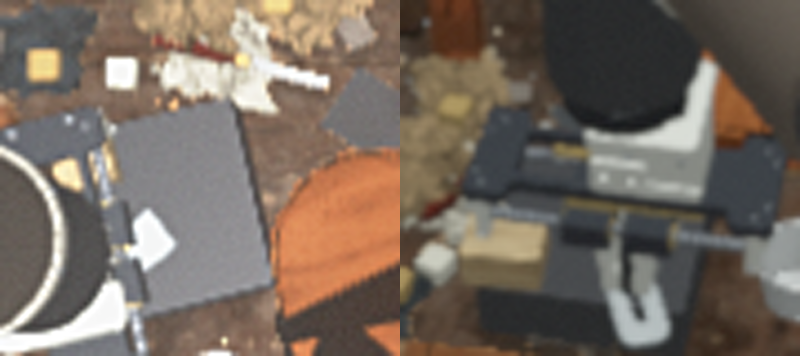

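Both views show that the iron slid with the fingers without turning: its edge is at crop (165,225) in the top view, and its butt hangs past the near-left of the plate in the side view. Next I'll turn it square to the left edge.

```bash
python3 -m inch '0 0 0 0 0 0.02; 0 0 0 0 0 0.045; 0 0 0 0 0 0.07; 0 0 0 0 0 0.095; 0 0 0 0 0 0.12; 0 0 0 0 0 0.138; 0 0 0 0 0 0.138'
python3 -m inch '0 0 -0.01 0 0 0.138; 0 0 -0.05 0 0 0.138; 0 0 -0.15 0 0 0.138; 0.1 0 -0.3 0 0 0; -0.1 0.1 -0.3 0 0 0; -0.3 0.4 -0.3 0 0 -0.14;-0.3 0.4 -0.3 0 0 -0.14;-0.3 0.4 -0.3 0 0 -0.14;-0.3 0.4 -0.3 0 0 -0.14'
python3 - <<'E'
from h import *
for c in("top","side"):
    im=snapshot(c)
    for n in("iron_edge","iron_butt","iron"):
        for x in landmark_of(c,n)[:1]: print(c,n,round(x["p"],2),np.round(atz(c,x["uv"],.052),4))
    for k in cut_out(c,"iron")[:1]:
        q=max(cv2.findContours(k["pixels"].astype(np.uint8),cv2.RETR_EXTERNAL,cv2.CHAIN_APPROX_NONE)[0],key=cv2.contourArea)[:,0,:]
        r=cv2.minAreaRect(np.array([atz(c,u,.053)[:2] for u in q],np.float32)); print(c,round(k["p"],2),np.round(r[0],4),np.round(r[1],3),r[2],np.round(cv2.boxPoints(r),3).tolist())
    x,y=(150,165) if c=="top" else (200,210)
    cv2.imwrite(f"pics/h_{c}.png",cv2.resize(im[y:y+80,x:x+90][:,:,::-1],None,fx=6,fy=6,interpolation=cv2.INTER_CUBIC))
a=cv2.imread("pics/h_top.png");b=cv2.imread("pics/h_side.png");cv2.imwrite("pics/h3.png",cv2.resize(np.hstack([a,b]),(800,356)))
E
```

```text
clock: 8.4
tool_pos: [0.4249, 0.2329, 0.0531]
orientation: [179.8, -0.3, 79.5]
force: [0.7, -0.0, 14.1]
opening: 0.0004
gripper_force: 6.6
clock: 9.15
tool_pos: [0.5263, 0.1188, 0.1416]
orientation: [179.9, -0.0, 97.7]
force: [-0.1, 1.1, -0.6]
opening: 0.0006
gripper_force: 0.0
top iron_edge 0.72 [0.4379 0.1881 0.052 ]
top iron_butt 0.73 [0.413  0.2664 0.052 ]
top iron 0.66 [0.4269 0.231  0.052 ]
top 0.78 [0.4248 0.2337] [0.032 0.1  ] 11.725149154663086 [[0.39899998903274536, 0.27900001406669617], [0.4189999997615814, 0.1809999942779541], [0.45100000500679016, 0.18799999356269836], [0.4300000071525574, 0.28600001335144043]]
side iron_edge 0.63 [0.4375 0.1902 0.052 ]
side iron_butt 0.72 [ 0.3494 -0.3199  0.052 ]
side iron 0.79 [0.4237 0.2371 0.052 ]
side 0.59 [0.4262 0.23  ] [0.035 0.104] 11.192266464233398 [[0.39899998903274536, 0.27799999713897705], [0.4189999997615814, 0.17499999701976776], [0.453000009059906, 0.18199999630451202], [0.43299999833106995, 0.2849999964237213]]
```

View pics/h3.png

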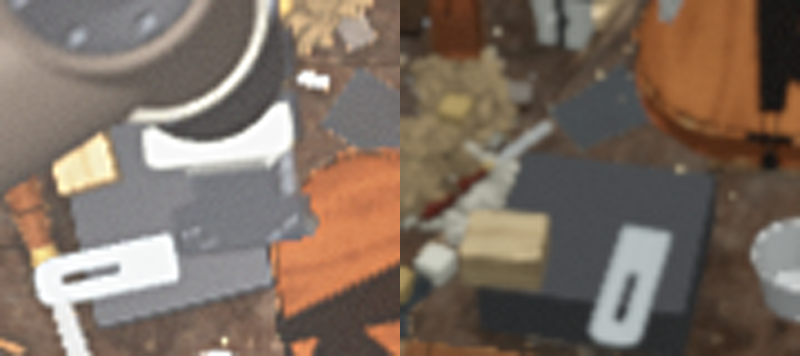

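The top view shows the iron square to the plate's left edge, with the butt overhanging by about 37 mm, clear of the block. The side view agrees.

Run:
```python
from h import *
plan(((.4181,.266,.12),11.7),((.4181,.266,.0345),11.7))
```

```text
0.525 -0.287 0.068 0 0 -0.024  rows>=4.3
0 0 0.285 0 0 0  rows>=2.1
```

```bash
python3 -m inch '0.525 -0.287 0 0 0 -0.024; 0.525 -0.287 0 0 0 -0.024; 0.525 -0.287 0 0 0 -0.024; 0.525 -0.287 0.068 0 0 -0.024; 0.525 -0.287 0.068 0 0 -0.024; 0.525 -0.287 0.068 0 0 -0.024; 0.525 -0.287 0.068 0 0 -0.024' -0.05
python3 - <<'E'
from h import *
print(yawy(),get_obs()["joint_pos"].round(1));plan(((.4181,.266,.0345),11.7))
E
```

```text
clock: 10.23
tool_pos: [0.4176, 0.2664, 0.1197]
orientation: [-180.0, 0.0, 101.9]
force: [-0.1, -0.1, -0.4]
opening: 0.0417
gripper_force: 0.0
11.928201223419531 [ 55.3   9.5 -30.    0.  -50.6 136.6]
-0.002 0.001 0.284 0 0 0.001  rows>=2.0
```

```bash
python3 -m inch '0 0 0 0 0 0; 0 0 0 0 0 0; 0 0 0.1 0 0 0; 0 0 0.18 0 0 0; 0 0 0.21 0 0 0; 0 0 0.23 0 0 0'
python3 -m inch '0 0 0.015 0 0 0; 0 0 0.035 0 0 0; 0 0 0.054 0 0 0; 0 0 0.054 0 0 0'
python3 - <<'E'
from h import *
im=snapshot("side");cv2.imwrite("pics/h4.png",cv2.resize(im[200:300,190:310][:,:,::-1],None,fx=6,fy=6,interpolation=cv2.INTER_CUBIC))
E
```

```text
clock: 10.73
tool_pos: [0.4186, 0.2641, 0.0497]
orientation: [-179.9, 0.1, 101.7]
force: [0.3, -0.3, 1.1]
opening: 0.046
gripper_force: 0.0
clock: 11.07
tool_pos: [0.4185, 0.2653, 0.0341]
orientation: [-180.0, 0.0, 101.7]
force: [-0.4, -0.3, 0.2]
opening: 0.046
gripper_force: 0.0
```

View pics/h4.png

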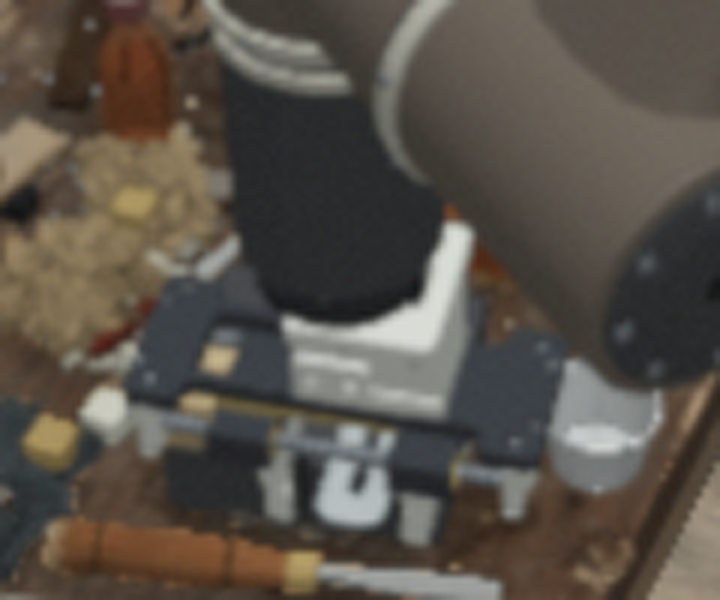

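The side view shows the fingers (280 and 418, row 490) straddling the overhanging butt (318–390). I'll close on it now.

```bash
python3 -m inch '0 0 0 0 0 0; 0 0 0 0 0 0; 0 0 0 0 0 0; 0 0 0 0 0 0; 0 0 0 0 0 0; 0 0 0 0 0 0' 1
python3 -m inch '0 0 -0.003 0 0 0; 0 0 -0.01 0 0 0; 0 0 -0.02 0 0 0; 0 0 -0.05 0 0 0; 0 0 -0.1 0 0 0; 0 0 -0.2 0 0 0; 0 0 -0.2 0 0 0'
```

```text
clock: 11.62
tool_pos: [0.4188, 0.2657, 0.0349]
orientation: [180.0, -0.0, 101.8]
force: [-0.2, 0.1, 2.2]
opening: 0.0306
gripper_force: 30.0
clock: 12.2
tool_pos: [0.4206, 0.2675, 0.0997]
orientation: [179.7, -0.2, 101.8]
force: [-0.1, 2.0, -0.9]
opening: 0.0315
gripper_force: 30.0
```

Run:
```python
from h import *
print("lamp rim near",tri((349,108),(214,90)), "centre",tri((349,60),(215,65)))
plan(((.42,.23,.29),-50),((.48,.03,.29),-115),((.6,-.11,.25),-179.5))
```

```text
lamp rim near (array([ 0.73202192, -0.22775996,  0.37602412]), np.float64(0.09168928954949367)) centre (array([ 0.76348692, -0.22117228,  0.47140759]), np.float64(0.00964264545507574))
-0.12 -0.024 -0.635 0.001 -0.002 0.344  rows>=8.6
-0.275 0.639 0 0 0 0.361  rows>=9.1
0.56 0.254 0.133 0 0 0.358  rows>=9.0
```

```bash
python3 -m inch '-0.12 -0.024 -0.635 0 0 0.344; -0.12 -0.024 -0.635 0 0 0.344; -0.12 -0.024 -0.635 0 0 0.344; -0.12 -0.024 -0.635 0 0 0.344; -0.12 -0.024 -0.635 0 0 0.344; -0.12 -0.024 -0.635 0 0 0.344; -0.12 -0.024 -0.635 0 0 0.344; -0.12 -0.024 -0.635 0 0 0.344; -0.12 -0.024 -0.635 0 0 0.344; -0.12 -0.024 -0.635 0 0 0.344'
python3 -m inch '-0.275 0.639 0 0 0 0.361; -0.275 0.639 0 0 0 0.361; -0.275 0.639 0 0 0 0.361; -0.275 0.639 0 0 0 0.361; -0.275 0.639 0 0 0 0.361; -0.275 0.639 0 0 0 0.361; -0.275 0.639 0 0 0 0.361; -0.275 0.639 0 0 0 0.361; -0.275 0.639 0 0 0 0.361; -0.275 0.639 0 0 0 0.361'
python3 - <<'E'
from h import *
print(yawy(),get_obs()["joint_pos"].round(1));plan(((.6,-.11,.24),-179.5),((.611,-.122,.2),-179.5))
E
```

```text
clock: 13.03
tool_pos: [0.4187, 0.2285, 0.2858]
orientation: [-180.0, -0.1, 39.6]
force: [-0.6, -0.2, -0.6]
opening: 0.0314
gripper_force: 30.0
clock: 13.87
tool_pos: [0.4781, 0.0283, 0.2854]
orientation: [-180.0, -0.0, -25.4]
force: [0.5, -1.3, -0.9]
opening: 0.0311
gripper_force: 30.0
-115.35152074211089 [ 27.   -0.4 -17.6   0.  -72.8  37.7]
0.564 0.243 0.151 0 0 0.356  rows>=9.0
0.04 -0.036 0.133 0 0 0  rows>=1.0
```

```bash
python3 -m inch '0.564 0.243 0.151 0 0 0.356; 0.564 0.243 0.151 0 0 0.356; 0.564 0.243 0.151 0 0 0.356; 0.564 0.243 0.151 0 0 0.356; 0.564 0.243 0.151 0 0 0.356; 0.564 0.243 0.151 0 0 0.356; 0.564 0.243 0.151 0 0 0.356; 0.564 0.243 0.151 0 0 0.356; 0.564 0.243 0.151 0 0 0.356; 0.564 0.243 0.151 0 0 0.356'
python3 - <<'E'
from h import *
print(yawy(),get_obs()["joint_pos"].round(1));plan(((.611,-.122,.185),-179.5))
E
```

```text
clock: 14.7
tool_pos: [0.6004, -0.1092, 0.2398]
orientation: [180.0, -0.0, -89.2]
force: [-0.1, -0.6, -0.2]
opening: 0.0309
gripper_force: 30.0
-179.21453663502794 [  8.   14.1  -6.7   0.  -69.2  -7.2]
0.043 -0.035 0.183 0 0 0.002  rows>=1.4
```

```bash
python3 -m inch '0.02 -0.02 0.09 0 0 0.002; 0.043 -0.035 0.183 0 0 0.002; 0.043 -0.035 0.183 0 0 0.002; 0.043 -0.035 0.183 0 0 0.002'
python3 - <<'E'
from h import *
print(pose()[0],yawy())
for c in("top","side"):
    im=snapshot(c)
    for n in("iron_edge","iron_butt","stop_face"):
        for x in landmark_of(c,n)[:1]: print(c,n,round(x["p"],2),np.round(x["uv"],1),np.round(atz(c,x["uv"],.2035),4))
    x,y=(240,125) if c=="top" else (200,130)
    cv2.imwrite(f"pics/h_{c}.png",cv2.resize(im[y:y+80,x:x+90][:,:,::-1],None,fx=6,fy=6,interpolation=cv2.INTER_CUBIC))
a=cv2.imread("pics/h_top.png");b=cv2.imread("pics/h_side.png");cv2.imwrite("pics/h5.png",cv2.resize(np.hstack([a,b]),(800,356)))
E
```

```text
clock: 15.03
tool_pos: [0.6102, -0.1221, 0.1837]
orientation: [179.8, -0.0, -89.3]
force: [-0.7, 0.1, -0.1]
opening: 0.031
gripper_force: 30.0
[ 0.61017971 -0.12213959  0.18366944] -179.2640463898344
top iron_edge 0.78 [259.1 155.3] [ 0.6145 -0.0346  0.2035]
top iron_butt 0.49 [121.4 202.4] [0.4795 0.3465 0.2035]
top stop_face 0.7 [268.4 159.1] [ 0.6037 -0.0606  0.2035]
side iron_edge 0.47 [235.4 167.9] [ 0.6117 -0.0445  0.2035]
side iron_butt 0.69 [246.4 152.1] [ 0.6227 -0.1485  0.2035]
side stop_face 0.84 [239.3 178.9] [0.571  0.0065 0.2035]
```

View pics/h5.png

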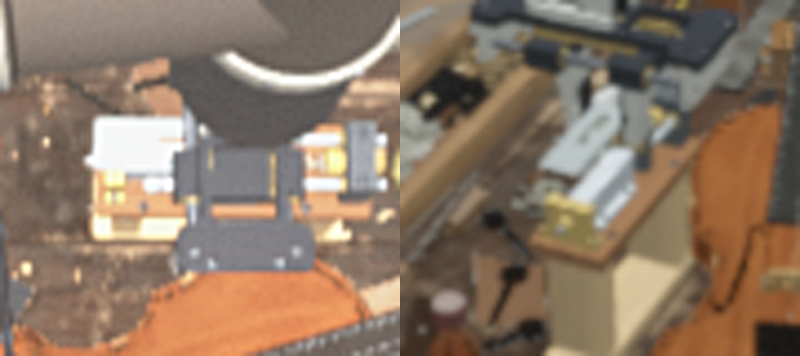

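Run:
```python
from h import *
im=snapshot("top").astype(int); np.set_printoptions(linewidth=200)
for c in range(262,280,3): print(c,im[147:170,c:c+3,2].mean(1).astype(int))
print(im[153:162,252:272,2].mean(0).astype(int))
P=lambda u,v,z:print((u,v,z),np.round(atz("top",(u,v),z),4))
P(260.7,150.9,.2022);P(260.7,163.8,.2022);P(270,151,.2022)
```

```text
262 [ 93  77  83 163 255 252 249 248 248 248 248 248 248 248 251 224 166 167 173 148 124 146 161]
265 [ 96  93  85 113 254 251 247 247 247 247 247 247 247 247 248 233 207 204 209 158 111 159 180]
268 [113 108 105 185 255 250 247 247 247 247 247 247 247 247 246 250 251 190 159 137 134 135 139]
271 [126 117 102 130 253 251 247 247 247 247 247 247 247 247 246 248 252 209 214 211 194 151 137]
274 [125 124 115 146 254 251 247 249 235 209 251 248 247 247 246 248 250 219 249 252 240 164 135]
277 [124 123 114 138 253 251 249 251 219 156 215 215 204 193 185 202 191 159 202 212 190 125 112]
[ 82  81  83  88  89  88  93 112 170 254 251 247 247 247 247 247 247 247 246 246]
(260.7, 150.9, 0.2022) [ 0.6275 -0.0391  0.2022]
(260.7, 163.8, 0.2022) [ 0.5904 -0.0391  0.2022]
(270, 151, 0.2022) [ 0.6274 -0.0652  0.2022]
```

Run:
```python
from h import *
print(tri((260,150.2),(231.5,166)),tri((260,162.2),(242.8,171)))
# reference: bed/stop features of known height in same cams : stop top far-left / near-left corners (z .166)
im=snapshot("side"); 
for X in ((.6302,-.038,.2022),(.5982,-.038,.2022),(.6302,-.038,.198),(.5982,-.038,.198)): print(X,proj("side",X).round(1))
cv2.imwrite("pics/h6.png",cv2.resize(im[140:200,215:285][:,:,::-1],None,fx=10,fy=10,interpolation=cv2.INTER_CUBIC))
```

```text
(array([ 0.62466563, -0.03769094,  0.21228197]), np.float64(0.004555224145925441)) (array([ 0.58875202, -0.0392922 ,  0.20226693]), np.float64(0.012856044961013259))
(0.6302, -0.038, 0.2022) [229.6 168. ]
(0.5982, -0.038, 0.2022) [238.1 170.2]
(0.6302, -0.038, 0.198) [229.6 169. ]
(0.5982, -0.038, 0.198) [238.2 171.2]
```

View pics/h6.png

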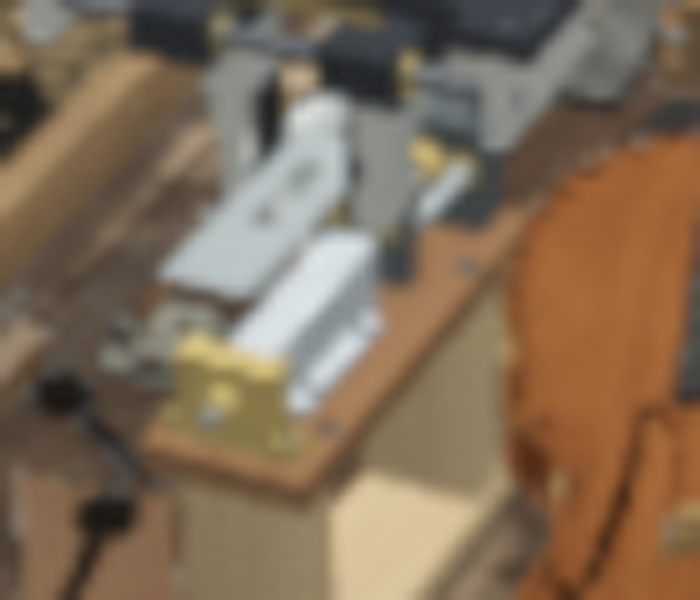

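The iron sits level in the side crop with its edge at (160–245, 275–298), above and beyond the stop at (180–290, 345). It is in line with the bed.

```bash
python3 -m inch '0 0 0.03 0 0 0; 0 0 0.065 0 0 0; 0 0 0.094 0 0 0; 0 0 0.094 0 0 0'
python3 -m inch '0.01 0 0 0 0 0; 0.02 0 0 0 0 0; 0.027 0 0 0 0 0; 0.033 0 0 0 0 0; 0.038 0 0 0 0 0; 0.042 0 0 0 0 0; 0.042 0 0 0 0 0'
```

```text
clock: 15.87
tool_pos: [0.6094, -0.1219, 0.1535]
orientation: [179.7, 0.0, -89.6]
force: [0.8, -0.2, -1.6]
opening: 0.0307
gripper_force: 30.0
clock: 16.45
tool_pos: [0.6115, -0.1338, 0.1569]
orientation: [-179.9, 0.1, -89.6]
force: [-0.3, 5.7, 0.3]
opening: 0.0311
gripper_force: 30.0
```

```bash
python3 -m inch '0.006 0 0 0 0 0; 0.012 0 0 0 0 0; 0.018 0 0 0 0 0; 0.024 0 0 0 0 0; 0.03 0 0 0 0 0; 0.036 0 0 0 0 0; 0.042 0 0 0 0 0; 0.048 0 0 0 0 0; 0.052 0 0 0 0 0; 0.052 0 0 0 0 0'
python3 - <<'E'
from h import *
im=snapshot("top").astype(int); np.set_printoptions(linewidth=200)
print(pose()[0],[get_obs()["force"].round(1)])
print(im[155:161,252:275,2].mean(0).astype(int));print(im[155:161,252:275,0].mean(0).astype(int))
for c in("top","side"):
    im=snapshot(c)
    x,y=(240,125) if c=="top" else (205,130)
    cv2.imwrite(f"pics/h_{c}.png",cv2.resize(im[y:y+80,x:x+90][:,:,::-1],None,fx=6,fy=6,interpolation=cv2.INTER_CUBIC))
a=cv2.imread("pics/h_top.png");b=cv2.imread("pics/h_side.png");cv2.imwrite("pics/h7.png",cv2.resize(np.hstack([a,b]),(800,356)))
E
```

```text
clock: 17.28
tool_pos: [0.6114, -0.1485, 0.1568]
orientation: [-180.0, 0.1, -89.6]
force: [-0.7, 11.9, 0.4]
opening: 0.0309
gripper_force: 30.0
[ 0.61144652 -0.14838052  0.15679669] [array([-1.5, 11. ,  0.9])]
[ 96  89  77  81  87  84  90 109 120 118 147 155 204 194 197 214 205 225 249 248 247 247 247]
[110 114 112 116 124 120 125 140 150 184 247 246 248 247 247 248 241 245 246 246 246 246 246]
```

View pics/h7.png

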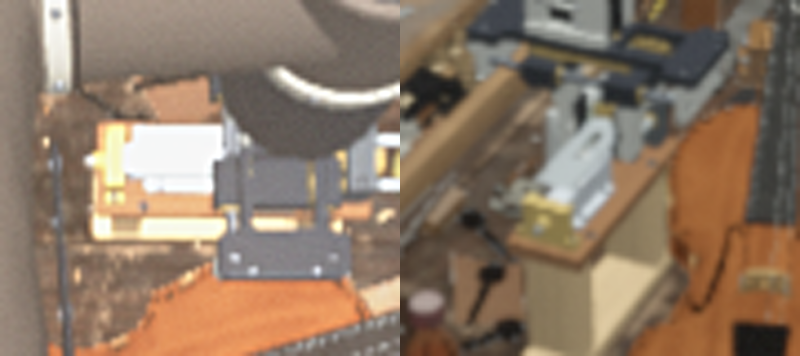

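The top view shows the iron's edge at crop x≈130, just to the right of the brass stop (≈123), so it clears the stop by about 5 mm. It is centred over the bed, and the carriage is pressed back.

```bash
python3 -m inch '0 0 0.006 0 0 0; 0 0 0.012 0 0 0; 0 0 0.018 0 0 0; 0 0 0.024 0 0 0; 0 0 0.03 0 0 0; 0 0 0.033 0 0 0; 0 0 0.033 0 0 0'
python3 -m inch '0 0 0.003 0 0 0; 0 0 0.005 0 0 0; 0 0 0.005 0 0 0'
python3 -m inch '0 0 0.003 0 0 0; 0 0 0.004 0 0 0; 0 0 0.004 0 0 0'
```

```text
clock: 18.02
tool_pos: [0.612, -0.1482, 0.1469]
orientation: [-179.9, 0.1, -89.6]
force: [-0.3, 10.8, 0.2]
opening: 0.0311
gripper_force: 30.0
clock: 18.27
tool_pos: [0.6121, -0.1482, 0.1456]
orientation: [-179.9, 0.1, -89.6]
force: [0.8, 10.4, -0.2]
opening: 0.0307
gripper_force: 30.0
clock: 18.52
tool_pos: [0.6122, -0.1483, 0.145]
orientation: [-179.9, 0.1, -89.6]
force: [-0.5, 10.8, 3.8]
opening: 0.031
gripper_force: 30.0
```

```bash
python3 -m inch '-0.003 0 0 0 0 0; -0.006 0 0 0 0 0; -0.009 0 0 0 0 0; -0.012 0 0 0 0 0; -0.012 0 0 0 0 0'
python3 -m inch '-0.002 0 0 0 0 0; -0.004 0 0 0 0 0; -0.004 0 0 0 0 0'
python3 -m inch '-0.002 0 0 0 0 0; -0.004 0 0 0 0 0; -0.004 0 0 0 0 0'
```

```text
clock: 18.93
tool_pos: [0.6122, -0.1449, 0.145]
orientation: [-179.9, 0.1, -89.6]
force: [0.3, 9.3, 2.3]
opening: 0.0309
gripper_force: 30.0
clock: 19.18
tool_pos: [0.6122, -0.1438, 0.145]
orientation: [-179.9, 0.1, -89.6]
force: [-1.3, 9.3, 3.3]
opening: 0.0309
gripper_force: 30.0
clock: 19.43
tool_pos: [0.6123, -0.1428, 0.145]
orientation: [-179.9, 0.1, -89.6]
force: [-0.2, 7.9, 2.2]
opening: 0.031
gripper_force: 30.0
```

```bash
python3 -m inch '-0.002 0 0 0 0 0; -0.004 0 0 0 0 0; -0.004 0 0 0 0 0'
python3 -m inch '-0.002 0 0 0 0 0; -0.004 0 0 0 0 0; -0.004 0 0 0 0 0'
python3 -m inch '-0.002 0 0 0 0 0; -0.004 0 0 0 0 0; -0.004 0 0 0 0 0'
```

```text
clock: 19.68
tool_pos: [0.6122, -0.1427, 0.145]
orientation: [-179.9, 0.0, -89.6]
force: [1.0, 4.7, 3.2]
opening: 0.0308
gripper_force: 30.0
clock: 19.93
tool_pos: [0.6122, -0.1426, 0.1449]
orientation: [-179.9, -0.1, -89.6]
force: [2.7, -1.9, 5.3]
opening: 0.0309
gripper_force: 30.0
clock: 20.18
tool_pos: [0.612, -0.1424, 0.1449]
orientation: [-179.9, -0.1, -89.6]
force: [3.2, -7.4, 5.7]
opening: 0.0307
gripper_force: 30.0
```

```bash
python3 -m inch '0.003 0.003 0 0 0 0; 0.003 0.006 0 0 0 0; 0.003 0.006 0 0 0 0'
python3 - <<'E'
from h import *
im=snapshot("top").astype(int); np.set_printoptions(linewidth=200)
for c in range(270,288,3): print(c,im[147:170,c:c+3,2].mean(1).astype(int))
print(im[155:161,258:275,2].mean(0).astype(int))
E
```

```text
clock: 20.43
tool_pos: [0.6106, -0.1425, 0.145]
orientation: [-179.9, -0.1, -89.6]
force: [4.4, -4.5, 5.5]
opening: 0.0309
gripper_force: 30.0
270 [122 109 106  98  79 103 146 239 251 248 247 247 247 247 247 247 247 251 239 169 152 135 137]
273 [125 124 121 120 109 101 139 239 252 248 247 247 247 247 247 247 247 247 248 252 249 174 137]
276 [125 123 123 122 122 109 134 236 252 248 247 247 247 247 247 247 247 247 246 248 245 164 131]
279 [125 126 123 123 122 108 129 214 252 248 247 247 247 247 247 247 247 247 247 250 255 177 131]
282 [123 122 123 122 121 111 128 214 253 249 247 247 247 247 248 250 250 250 251 252 255 184 134]
285 [ 90  89 101 110 117 120 127 193 236 239 240 248 251 252 252 167 127 127 132 137 131 121 120]
[ 94 113 124 121 149 156 206 195 196 214 241 250 248 248 247 248 248]
```

```bash
python3 -m inch '0.002 0 0 0 0 0; 0.002 0 0 0 0 0; 0.002 0 0 0 0 0; 0.002 0 0 0 0 0; 0.002 0 0 0 0 0; 0.002 0 0 0 0 0' 0
python3 - <<'E'
from h import *
print(get_obs()["opening"])
im=snapshot("top").astype(int); np.set_printoptions(linewidth=200)
for c in range(270,285,6): print(c,im[150:160,c:c+3,2].mean(1).astype(int))
print(im[155:161,258:275,2].mean(0).astype(int))
plan(((.6106,-.1415,.26),-179.5),)
E
```

```text
clock: 20.98
tool_pos: [0.6091, -0.142, 0.1437]
orientation: [179.9, 0.0, -89.6]
force: [-0.1, 0.8, -0.1]
opening: 0.0441
gripper_force: 0.0
0.044126941963412755
270 [ 97  79 101 146 238 251 248 247 247 247]
276 [125 122 109 129 212 252 248 247 247 247]
282 [122 120 112 128 213 253 249 247 246 247]
[ 94 113 123 119 148 156 206 195 197 214 241 250 248 247 247 248 248]
-0.002 -0.004 -0.387 0 0 0  rows>=2.8
```

Released, with no contact forces and the iron unmoved. I'll rise straight up slowly and then check.

```bash
python3 -m inch '0 -0.004 -0.02 0 0 0; 0 -0.004 -0.05 0 0 0; 0 -0.004 -0.09 0 0 0; 0 -0.004 -0.15 0 0 0; 0 -0.004 -0.22 0 0 0; 0 -0.004 -0.29 0 0 0; 0 -0.004 -0.29 0 0 0; 0 0.3 -0.29 0 0 0; 0 0.5 -0.29 0 0 0; 0 0.5 -0.29 0 0 0'
python3 -m inch '0 0 0 0 0 0; -0.1 0.1 -0.1 0 0 0; -0.4 0.2 -0.1 0 0 0; -0.7 0.2 -0.1 0 0 0; -0.7 0.2 -0.1 0 0 0; -0.7 0.2 -0.1 0 0 0; -0.7 0.2 -0.1 0 0 0; -0.7 0.2 -0.1 0 0 0; -0.7 0.2 -0.1 0 0 0; -0.7 0.2 -0.1 0 0 0'
python3 - <<'E'
from h import *
for c in("top","side"):
    im=snapshot(c)
    for n in("iron_edge","iron_butt","stop_face","carriage_face"):
        for x in landmark_of(c,n)[:1]: print(c,n,round(x["p"],2),np.round(atz(c,x["uv"],.1615),4))
    x,y=(240,125) if c=="top" else (205,130)
    cv2.imwrite(f"pics/h_{c}.png",cv2.resize(im[y:y+80,x:x+90][:,:,::-1],None,fx=6,fy=6,interpolation=cv2.INTER_CUBIC))
a=cv2.imread("pics/h_top.png");b=cv2.imread("pics/h_side.png");cv2.imwrite("pics/h8.png",cv2.resize(np.hstack([a,b]),(800,356)))
im=snapshot("top").astype(int); np.set_printoptions(linewidth=200)
for c in range(270,300,5): print(c,im[150:170,c:c+3,2].mean(1).astype(int))
print(im[155:161,258:310,2].mean(0).astype(int))
print(get_obs()["force"])
E
```

```text
clock: 21.87
tool_pos: [0.4845, -0.143, 0.2314]
orientation: [-180.0, -0.0, -89.6]
force: [0.7, 0.0, 0.6]
opening: 0.0436
gripper_force: 0.0
clock: 22.7
tool_pos: [0.4242, 0.0666, 0.2618]
orientation: [-179.9, 0.0, -89.5]
force: [0.5, -0.3, -0.6]
opening: 0.0438
gripper_force: 0.0
top iron_edge 0.9 [ 0.6191 -0.0703  0.1615]
top iron_butt 0.7 [ 0.5979 -0.2626  0.1615]
top stop_face 0.75 [ 0.6081 -0.0711  0.1615]
top carriage_face 0.56 [ 0.6081 -0.1731  0.1615]
side iron_butt 0.53 [ 0.6131 -0.1673  0.1615]
side stop_face 0.57 [ 0.6124 -0.0572  0.1615]
270 [ 88  72  95 133 225 248 246 245 246 246 245 246 246 247 250 225 155 137 122 129]
275 [117 113 100 117 200 247 246 245 245 246 245 245 246 246 245 244 245 230 145 124]
280 [112 113 101 119 193 248 247 245 246 246 247 246 246 245 245 246 251 255 163 121]
285 [108 102  95 121 192 248 248 245 245 248 247 247 247 246 245 246 250 255 190 126]
290 [ 87 110 110 117 166 245 248 246 245 248 247 247 247 246 246 248 253 255 200 128]
295 [115 118 112 117 165 246 249 246 246 247 246 246 246 246 249 243 175 122 121 127]
[ 86 102 115 109 136 142 190 178 180 196 231 249 246 246 245 246 246 246 245 246 246 246 246 246 247 247 246 247 246 247 247 247 246 246 246 246 247 247 246 246 246 247 244 232 164 119 144 162 160
 163 182 218]
[-0.95231997 -0.23010348 -0.56902931]
```

```bash
python3 -c "
from plant import close_job
print(close_job())"
```

```text
the job is handed in; nothing more can be done
None
```

I handed the job in at about 23 s of the 64 s, and no verdict was returned: the iron sits flat and centred on the jig's bed (within about 1 mm and 1° by the camera), its edge against the brass stop, the carriage behind its butt and the arm clear, with one rule broken, as I viewed 12 pictures instead of the allowed 10.

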